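# Draw the bench tray home into its dock and latch it

## Task

The steel tray belongs in the wooden dock near the bench edge. Hook the fingertips behind its far lip, slide it flat along the bench towards you until it is fully home, and keep a gentle, steady pull on it for a moment so that it seats square on both rubber bumpers; then swing the metal catch fully round behind the tray's far lip. Never push hard on tray or dock, do not lift or tip the tray, keep the block and the wooden clamp in it, and leave the other things on the bench alone.

Things in the scene. Friction and masses are not known exactly. Their poses are not given: they have to be found in the camera images.
- tray: loose open steel tray, 120 (x) x 170 (y) x 38 mm high over its rim flange, 0.4 to 0.85 kg; walls 3 mm; the flange, z 32 to 38 mm, stands out 4 mm from the wall all round. Origin: centre of its underside; x points away from the robot. Starts 120 to 170 mm beyond the dock's origin, up to 30 mm to the side and 0.2 rad askew; slides with a drag of a few newtons.
- far_lip (a point): middle of the outer face of the tray's far rim flange: 60 mm from the tray's origin along its x, 35 mm above the bench. The bench behind it is free. Same axes as the tray.
- dock: fixed L-shaped wooden dock; x points away from the robot, y left along the fence. Origin: at bench height, where the tray's origin lies when home with the bumpers screwed right in. Fence: x = -89 to -67 mm, 275 mm long, 44 mm high. Side bar: 24 mm wide, 22 mm high, along y = -125.5 mm out to x = 91 mm. 5 to 10 N on the bumpers seats the tray, over 18 N harms them; keep under 20 N on the catch.
- home (a point): middle of the home range: x = 5 mm, y = 0 in the dock, bench height; same axes. The two black rubber bumpers on the fence, 18 mm round, 32 mm high at y = +-55 mm, have their faces 60 mm nearer; they are screwed out alike by an unmeasured 0 to 10 mm, so the tray is home with its origin at x = 0 to 10 mm in the dock, square, y within 20 mm of 0: feel for the stop.
- catch (a joint): angle of the catch in rad, counterclockwise from above: an aluminium turn-bar 12 mm wide, 26 to 38 mm above the bench, reaching 70 mm from its pivot. At 0 it points away from the robot and 0.35 rad outward (to the dock's -y); at 1.92, its end stop, along the dock's +y behind the tray's far lip, 2 to 12 mm clear of a tray that is home. Needs 1 to 2 N at the pin; stays where it is left.
- catch_pivot (a point): the catch's vertical pivot axis, 26 mm above the bench, at x = 78 mm, y = -125.5 mm in the dock; same axes as the dock
- catch_pin (a point): middle of the upright steel pin on the catch, 60 mm from the pivot: 12 mm thick with a 15 mm head, standing from 38 to 75 mm above the bench; this point is 56 mm above the bench. Push or pinch it to turn the catch.
- rubber_block: white abrasive block, 24 x 34 x 30 mm, loose in the tray; origin: centre of its underside
- ring_clamp: wooden ring clamp with a steel band, 28 x 133 x 25 mm, loose in the tray; origin: centre of its underside
- needle_file: needle file with red handle, 183 mm long, 10 mm thick, bystander lying on the bench to the left of the dock; origin: centre of its underside
- hammer: small hammer with wooden handle, 234 mm long, 23 mm high, bystander lying to the right; origin: centre of its underside
- glue_stick: small white roll stub, 19 mm wide, 20 mm high, bystander standing to the left; origin: centre of its underside
Not all that is in view belongs to the job. Of the things like the ring_clamp, leave any that is blue or red; of the rest the larger one is meant.

How it is judged (in metres and radians):
On the way, in this order (a step that is already met when the one before it is completed fails the run):
1. the fingertips, behind the far lip, draw the tray towards the dock (30 mm or more from its start) (x of the grasp point in the frame of tray above 0.06 m and contact force between the fingers and tray above 0.8 N and distance of tray from where it was at the start of the episode above 0.03 m), for 0.1 s.
2. the tray is drawn against the bumpers from behind its far lip with more than 4 N for 0.3 s, square within 0.03 rad (contact force between tray and dock above 4 N and x of the grasp point in the frame of tray above 0.06 m and x of tray in the frame of dock below 0.012 m and angle between the x axis of tray and the x axis of dock, either way round below 0.03 rad), for 0.3 s.
3. the catch is turned to within 0.06 rad of its end stop behind the far lip (value of joint catch above 1.86 rad), for 0.1 s.
At the end, for the whole second after the job is handed in: the tray rests flat and still in the dock, drawn up to the bumpers (its origin at x = -3 to 12 mm in the dock), square within 0.03 rad and centred on the fence within 20 mm, with the block and the wooden clamp still in it; the catch is turned to within 0.06 rad of its end stop, behind the far lip (x of tray in the frame of dock between -0.003 and 0.012 m and y of tray in the frame of dock between -0.02 and 0.02 m and angle between the x axis of tray and the x axis of dock, either way round below 0.03 rad and height (world z) of tray below 0.004 m and value of joint catch above 1.86 rad and linear speed of tray below 0.01 m/s and horizontal distance between rubber_block and tray below 0.09 m and z of each of rubber_block, ring_clamp in the frame of tray below 0.035 m and horizontal distance between ring_clamp and tray below 0.06 m); the robot touches nothing.
It fails at once if the tray pressed on the dock with more than 18 N (contact force between tray and dock above 18 N).
It fails at once if the robot pushes the dock or its catch with more than 20 N, or the tray with more than 25 N (contact force between any of the fingers, the arm and dock above 20 N or contact force between any of the fingers, the arm and tray above 25 N).
It fails at once if the tray lifted by more than 12 mm or tipped by more than 0.15 rad (height (world z) of tray above 0.012 m or angle between tray's own z axis and vertical above 0.15 rad).
It fails at once if the file, the hammer or the roll stub moved by more than 20 mm (distance of any of needle_file, hammer, glue_stick from where it was at the start of the episode above 0.02 m).
It also fails if it takes over 72 s, if anything falls off the work surface, if the arm or the gripper's body presses on something with over 40 N, if the wrist force passes 120 N, or if a joint passes its speed limit or range.

## Robot

A 6-joint arm with a two-finger parallel gripper is mounted at the origin on a cart in front of the work surface, level with it; the furniture and walls round the work are solid. World frame = base frame: x ahead of the robot, y to its left, z up, the work surface at z = 0. Lengths are in m, angles in degrees, forces in N, time in s.
With the tool pointing down it reaches from about 0.275 to 0.775 m from the base axis. Payload 14.6 kg.
Tool frame: the origin (TCP) lies between the finger pads; the fingertips stand 25 mm ahead of it and the grasp point (between the pads) lies 6 mm ahead of it; z points along the fingers, y is the line along which they close (so a half turn about z gives the same grasp; the last joint's range is limited). The gripper opens to 85 mm and grips with 20 to 120 N. Pads are 22 mm wide; open, the fingers measure 114 mm over their backs; the gripper's body (76 mm by 85 mm) begins 54 mm behind the grasp point. The pads swing forward as they close: fully open they stand 13 mm farther back than shut.
Start: joints at [-74.96, 15.075, -2.767, 72.158, 0, 81.102], TCP at [0.213, -0.48, 0.256] pointing down, gripper open.
Joint ranges: [-151.79, 151.79], [-50.71, 97.33], [-67.44, 78.34], [-121.81, 120.89], [-77.56, 73.72], [-180, 180]. Speed limits (degrees/s): [108.29, 108.29, 147.25, 159.86, 180, 180].

## Interface

Orientations are given as [roll, pitch, yaw] about the fixed x, y, z axes, in that order (R = Rz(yaw) Ry(pitch) Rx(roll)).
In Python, from rig import r gives the robot as it stands.
- The arm moves only by the tool jog_arm, never from a script. Its argument "rows" is a list of rows, each a list of 5 numbers: the opening, from 0 (shut) to 1 (fully open), then the shift along the tool's x, y, z in mm, then the turn about the tool's z in rad. In form: [[hand, tx, ty, tz, spin], ...]. A call has 1 to 5 rows; each row shifts and turns the commanded pose from where the row before left it, along the tool's axes as they then stand; what a row does not reach is not made up. A row lasts 1/12 s, in which the tool goes at most 41.7 mm and 7.16 degrees, less where a joint would pass 70% of its speed; a pose out of reach is approached as far as the arm can. A call is refused whole if a number of a shift passes 41.7 or a number of a turn 0.125, either way. A call with a gripper value outside its range is refused whole. The fingers move at their own pace and stop on an object; the grip force is fixed at half the most. Time passes only in rows, so rows that do not move let the fingers close. It gives the time, the measured TCP pose, the force, the opening and the grip force at its end, in the units of the state.
- r.state(): the state, without advancing time (a new reading comes with each control period).
- r.snapshot(name): name is "scene" or "top" or "wrist"; returns the picture (480x640x3 uint8, red, green, blue); there is no depth.
- r.camera_info(name): a dict with "intrinsics" (3x3 intrinsics, pixels), "R" (3x3) and "t" (3): a world point X has camera coordinates R X + t. Camera axes: x right, y down, z forward; pixel columns grow to the right and rows downward; lengths in m; the calibration is good to about 2 mm. A picture is of the moment at which its call begins: read the wrist's pose just before it. camera_info takes no time and is no camera call; for the wrist camera it gives the pose at the moment of the call.
- r.close_job(): hands the job in; it is judged then, once.
Trained networks look in the newest picture that a camera, given by its name, has taken for a name from the list of things; names that differ only in an ending like _2 or _b are one class to them, and where a whole thing is asked for, a point or a joint stands for the part that bears it (a point fixed in the world has none). Each returns a list of dicts, best first, with "score" (0 to 1); they miss things now and then, are a little off and sometimes report something else, mostly with a low value. They report only what shows in the picture. A call takes as long as a camera call. They do not tell look-alikes from the thing itself.
- r.spot_in(camera, target): "rect" ([left, top, width, height] in pixels, round what is visible of it).
- r.trace(camera, target): "pixels" (480x640 bool, what is visible of it) and "rect" ([left, top, width, height] in pixels, round what is visible of it).
The state is a dict: "time_s": time; "joint_pos": joint angles; "qd": joint speeds; "joint_efforts": joint torques, N m; "position": TCP position; "tool_rot": TCP orientation; "wrist_force": force on the tool from outside, world axes, zero at the start; "ft_torque": the same for the moment, N m; "grip_width": finger opening in m; "grip_force": force on a finger pad.
Only numpy, scipy, OpenCV 4.12 (cv2) and the standard library are available. Lean on these libraries where they do the work, as an engineer would, in place of code of your own. Each camera call takes 0.05 s, during which the arm holds its last target. There are 200 camera calls.

## Working session

There is one attempt and no reset: what is moved stays moved. The work goes in short steps, Python scripts to look and compute and a tool call to move; the robot and the scene stay as the last step left them, time stands still between calls to the robot, and variables do not carry over. Pictures are saved under pics/ and viewed, at most 10 in all, crops included, and the job is handed in when it is done.

Besides the shell and the picture viewer there is one more tool, called after ">>>" as name(argument=value, ...), one argument or row to a line, values as JSON. jog_arm: Moves the arm, as the interface text tells. Its arguments: {"type":"object","properties":{"rows":{"type":"array","items":{"type":"array","items":{"type":"number"}}}},"required":["rows"]}

```bash
mkdir -p pics; ls
python3 - <<'E'
from rig import r
import cv2,numpy as np
s=r.state();print(s)
for n in("top","scene"):
    im=r.snapshot(n);cv2.imwrite(f"pics/{n}0.png",im[:,:,::-1]);c=r.camera_info(n);print(n,c)
    for t in("tray","dock","catch_pin","catch","ring_clamp","rubber_block","hammer","needle_file","glue_stick"):
        print(t,[(d['rect'],round(d['score'],2)) for d in r.spot_in(n,t)][:3])
E
```

```text
pics
{'time_s': 0.0, 'joint_pos': array([-7.49603839e+01,  1.50995643e+01, -2.80385561e+00,  7.21577383e+01,
        1.63531175e-03,  8.11014057e+01]), 'qd': array([ 0.09620853, -0.06573432,  0.0563523 ,  0.0857651 , -0.00272293,
       -0.01552873]), 'joint_efforts': array([-1.99240021e-03, -6.37613511e+01,  3.84563148e+01,  1.39941898e-02,
       -1.62237425e-04,  8.22873972e-06]), 'position': array([ 0.21295319, -0.47960576,  0.25581788]), 'tool_rot': array([-1.79939831e+02, -1.10759496e-02,  2.39382038e+01]), 'wrist_force': array([ 0.07774634,  0.7702696 , -0.51206448]), 'ft_torque': array([ 0.05035343, -0.01251889, -0.00222095]), 'grip_force': 0.0, 'grip_width': 0.08538853013566874}
top {'intrinsics': array([[576.31869852,   0.        , 315.46667922],
       [  0.        , 576.31869852, 234.38253538],
       [  0.        ,   0.        ,   1.        ]]), 'R': array([[ 0.02599421, -0.99964186,  0.00636068],
       [-0.97989359, -0.02673878, -0.197721  ],
       [ 0.19782026, -0.00109319, -0.9802377 ]]), 't': array([-0.05994306,  0.54060819,  1.43900866])}
tray [([246.7, 228.6, 107
[... 874 characters left out ...]
6980031, 0.21842485, 0.8208136 ])}
tray [([260.3, 241.8, 89.4, 69.3], 0.96)]
dock [([328.2, 222.9, 90.3, 122.8], 0.96)]
catch_pin [([330.6, 222.6, 30.0, 26.0], 0.78)]
catch [([337.8, 340.9, 43.9, 13.6], 0.69), ([328.0, 223.4, 33.1, 27.2], 0.66), ([327.8, 220.3, 95.8, 124.1], 0.51)]
ring_clamp [([238.9, 310.3, 36.8, 30.7], 0.89), ([277.3, 363.4, 71.6, 38.4], 0.89), ([281.7, 255.8, 40.8, 30.3], 0.78)]
rubber_block [([315.4, 265.7, 8.3, 16.0], 0.55)]
hammer [([358.3, 205.4, 68.7, 28.5], 0.59)]
needle_file [([298.7, 327.3, 79.9, 27.8], 0.66), ([280.0, 256.2, 42.7, 32.2], 0.23)]
glue_stick [([185.0, 340.7, 8.5, 10.8], 0.53), ([326.3, 222.5, 32.5, 27.3], 0.41), ([325.0, 224.0, 97.7, 118.9], 0.39)]
```

Run:
```python
import cv2
a=cv2.imread("pics/top0.png")[150:340,170:460];cv2.imwrite("pics/t1.png",cv2.resize(a,None,fx=2.75,fy=2.75,interpolation=2))
a=cv2.imread("pics/scene0.png")[190:415,170:440];cv2.imwrite("pics/s1.png",cv2.resize(a,None,fx=2.6,fy=2.6,interpolation=2))
```

```text
(no output)
```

View pics/t1.png

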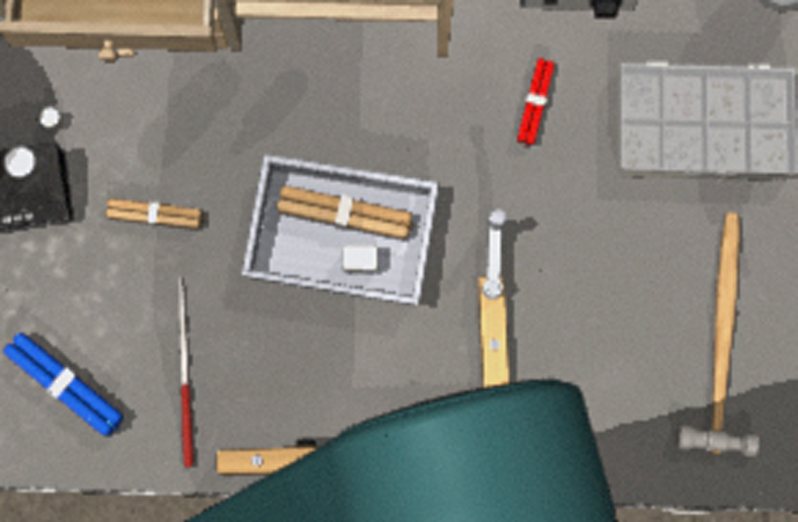

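View pics/s1.png

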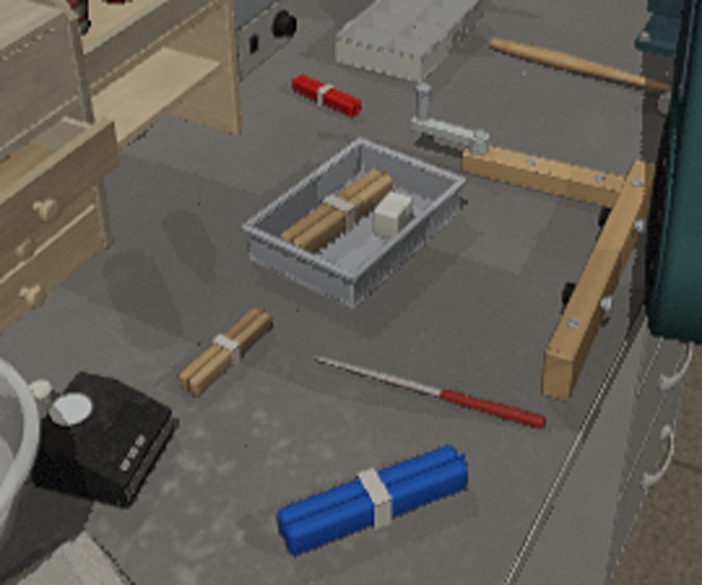

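The larger wooden clamp at full-image px (294,228) sits in the tray. The others are a smaller wooden one at (226,228), a blue one at (192,290) and a red one at (365,187), all to be left alone. The white block is at (300,244) and the catch pin head at (351,229). The arm hides much of the dock, so I'll measure roughly first.

```bash
cat > h.py <<'E'
from rig import r
import numpy as np,cv2
from scipy.optimize import least_squares
def proj(c,X):
    p=(c['R']@np.atleast_2d(X).T).T+c['t'];p=p@c['intrinsics'].T;return p[:,:2]/p[:,2:]
def w(pose,L):
    x,y,a=pose;L=np.atleast_2d(np.array(L,float));C,S=np.cos(a),np.sin(a)
    return np.c_[x+C*L[:,0]-S*L[:,1],y+S*L[:,0]+C*L[:,1],L[:,2]]
def fit(obs,p0):
    # obs: list (cam dict, local pts, pixels)
    f=lambda p:np.concatenate([(proj(c,w(p,L))-np.array(q)).ravel() for c,L,q in obs])
    s=least_squares(f,p0,loss='soft_l1');return s.x,np.round(f(s.x),1)
T=lambda q:np.array(q)/2.75+[170,150]
S=lambda q:np.array(q)/2.6+[170,190]
RIM=[[.06,.085,.038],[.06,-.085,.038],[-.06,-.085,.038],[-.06,.085,.038]]
E
python3 - <<'E'
from h import *
t=r.camera_info('top');s=r.camera_info('scene')
tq=T([(266,156),(437,182),(417,304),(243,275)]);sq=S([(244,230),(360,140),(463,182),(355,280)])
for o in([(t,RIM,tq)],[(s,RIM,sq)],[(t,RIM,tq),(s,RIM,sq)]):print(fit(o,[.5,0,0]))
D=[[.078,-.1255,.042],[-.067,.1375,.044],[-.089,.1375,.044]]
dt=T([(492,288),(218,452),(218,474)])
Ds=[[-.067,.1375,.044],[-.089,.1375,.044],[-.067,.1375,.0]]
ds=S([(545,350),(571,358),(543,391)])
for o in([(t,D,dt)],[(s,Ds,ds)],[(t,D,dt),(s,Ds,ds)]):print(fit(o,[.4,0,0]))
E
```

```text
(array([ 0.5470215 ,  0.01105401, -0.13586207]), array([-0.7, -0.6,  0.6,  0.1,  0.6,  0.2, -0.5,  0.2]))
(array([ 0.54524229,  0.0131534 , -0.13421409]), array([-1.3, -0.4, -0.4, -0.3,  1.8, -0.4,  0.3,  0.7]))
(array([ 0.54639397,  0.01175525, -0.13420524]), array([-1. , -0.4,  0.3,  0.3,  0.4,  0.4, -0.8,  0.5, -1.4, -0.9, -0.5,
       -0.6,  1.6, -0.8,  0.1,  0.1]))
(array([ 0.40848134, -0.01521101,  0.06249301]), array([ 0.7, -0.4, -0.4, -0.2, -0.2,  0.6]))
(array([ 0.39104841, -0.02833161, -0.07890856]), array([ 0. , -0.8,  0.7,  0.4, -0.9,  0.2]))
(array([ 0.4092215 , -0.01664418,  0.05959205]), array([ 1.4, -0.6,  0.1, -0.6,  0.2,  0.2,  0. ,  0.2,  1.3,  0.5, -0.9,
        1.2]))
```

>>> jog_arm(
  rows=[
    [1,0,0,0,-0.125],
    [1,0,0,0,-0.125],
    [1,0,0,0,-0.125],
    [1,0,0,0,-0.125],
    [1,0,0,0,-0.125],
  ],
)

```text
time_s: 1.42
position: [0.213, -0.4798, 0.2563]
tool_rot: [-180.0, -0.0, 60.1]
wrist_force: [0.3, -0.1, -0.1]
grip_width: 0.0855
grip_force: 0.0
```

>>> jog_arm(
  rows=[
    [1,0,0,0,-0.125],
    [1,0,0,0,-0.125],
    [1,0,0,0,-0.125],
    [1,0,0,0,-0.125],
    [1,0,0,0,-0.125],
  ],
)

```text
time_s: 1.83
position: [0.213, -0.4798, 0.2563]
tool_rot: [-180.0, 0.0, 95.9]
wrist_force: [1.4, 0.4, -0.5]
grip_width: 0.0858
grip_force: 0.0
```

>>> jog_arm(
  rows=[
    [1,0,0,0,-0.125],
    [1,0,0,0,-0.125],
    [1,0,0,0,-0.125],
    [1,0,0,0,-0.125],
    [1,0,0,0,-0.125],
  ],
)

```text
time_s: 2.25
position: [0.213, -0.4798, 0.2563]
tool_rot: [-180.0, -0.0, 131.7]
wrist_force: [0.6, 1.5, -0.7]
grip_width: 0.0853
grip_force: 0.0
```

>>> jog_arm(
  rows=[
    [1,0,0,0,-0.125],
    [1,0,0,0,-0.125],
    [1,0,0,0,-0.125],
    [1,0,0,0,-0.125],
    [1,0,0,0,-0.125],
  ],
)

```text
time_s: 2.67
position: [0.213, -0.4799, 0.2563]
tool_rot: [180.0, -0.0, 167.5]
wrist_force: [0.3, -0.3, 0.6]
grip_width: 0.0856
grip_force: 0.0
```

>>> jog_arm(
  rows=[
    [1,0,0,0,-0.1],
    [1,0,0,0,0],
  ],
)

```text
time_s: 2.83
position: [0.213, -0.4798, 0.2563]
tool_rot: [180.0, 0.0, 173.2]
wrist_force: [-0.3, -0.0, -0.3]
grip_width: 0.0852
grip_force: 0.0
```

>>> jog_arm(
  rows=[
    [1,-18,26.3,0,0],
    [1,-18,26.3,0,0],
    [1,-18,26.3,0,0],
    [1,-18,26.3,0,0],
    [1,-18,26.3,0,0],
  ],
)

```text
time_s: 3.25
position: [0.3192, -0.3593, 0.2564]
tool_rot: [-180.0, 0.0, 172.6]
wrist_force: [0.2, -0.4, 0.3]
grip_width: 0.0852
grip_force: 0.0
```

>>> jog_arm(
  rows=[
    [1,-18,26.3,0,0],
    [1,-18,26.3,0,0],
    [1,-18,26.3,0,0],
    [1,-18,26.3,0,0],
    [1,-18,26.3,0,0],
  ],
)

```text
time_s: 3.67
position: [0.4249, -0.2397, 0.2564]
tool_rot: [-180.0, 0.0, 172.7]
wrist_force: [0.3, -0.5, -1.3]
grip_width: 0.085
grip_force: 0.0
```

>>> jog_arm(
  rows=[
    [1,-18,26.3,0,0],
    [1,-18,26.3,0,0],
    [1,-18,26.3,0,0],
    [1,-18,26.3,0,0],
    [1,-18,26.3,0,0],
  ],
)

```text
time_s: 4.08
position: [0.5306, -0.1203, 0.2563]
tool_rot: [-180.0, 0.0, 172.7]
wrist_force: [-0.2, -0.7, 0.2]
grip_width: 0.0856
grip_force: 0.0
```

>>> jog_arm(
  rows=[
    [1,-18,26.3,0,0],
    [1,-18,26.3,0,0],
    [1,-18,26.3,0,0],
    [1,-18,26.3,0,0],
    [1,0,0,0,0],
  ],
)

```text
time_s: 4.5
position: [0.6166, -0.0226, 0.2554]
tool_rot: [179.9, 0.0, 172.9]
wrist_force: [1.2, 1.1, -0.2]
grip_width: 0.0855
grip_force: 0.0
```

Run:
```python
from rig import r
import cv2,numpy as np
print(r.state()['position'],r.state()['tool_rot'])
for n,(a,b,c,d),k in(("scene",(190,370,230,430),4),("wrist",(0,480,0,640),1),("top",(150,360,170,460),2.75)):
    im=r.snapshot(n);cv2.imwrite(f"pics/{n}_b.png",im[:,:,::-1]);cv2.imwrite(f"pics/{n}_bc.png",cv2.resize(im[a:b,c:d,::-1],None,fx=k,fy=k,interpolation=2))
    for t in("catch_pin","tray","dock"):print(n,t,[(d['rect'],round(d['score'],2)) for d in r.spot_in(n,t)][:2])
c=r.camera_info('wrist');print(c)
```

```text
[ 0.61659369 -0.02256939  0.25543686] [1.79943516e+02 1.40852712e-03 1.72862343e+02]
scene catch_pin [([327.0, 224.3, 31.8, 24.4], 0.58)]
scene tray [([260.9, 243.4, 86.2, 66.1], 0.56)]
scene dock [([327.4, 220.4, 93.4, 125.3], 0.57)]
wrist catch_pin [([171.1, 79.0, 34.2, 99.0], 0.65)]
wrist tray [([256.3, 53.2, 205.1, 147.1], 0.81)]
wrist dock [([148.5, 0.5, 57.7, 172.9], 0.96)]
top catch_pin [([345.3, 225.0, 8.0, 34.0], 0.52), ([311.9, 227.3, 43.3, 93.8], 0.32)]
top tray []
top dock [([309.3, 226.5, 44.7, 97.1], 0.84), ([187.5, 188.3, 4.5, 8.3], 0.57)]
{'intrinsics': array([[364.56457818,   0.        , 320.67148919],
       [  0.        , 364.56457818, 236.17054811],
       [  0.        ,   0.        ,   1.        ]]), 'R': array([[ 1.23849985e-01,  9.92300514e-01, -9.33596817e-04],
       [ 9.41569020e-01, -1.17221054e-01,  3.15764162e-01],
       [ 3.13223503e-01, -3.99864324e-02, -9.48837248e-01]]), 't': array([-0.04852777, -0.62275864,  0.1861768 ])}
```

View pics/top_bc.png

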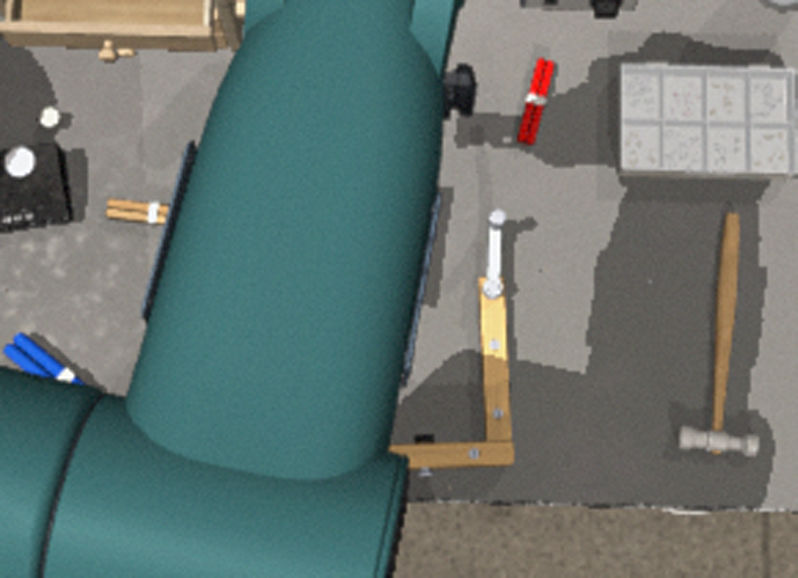

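View pics/scene_bc.png

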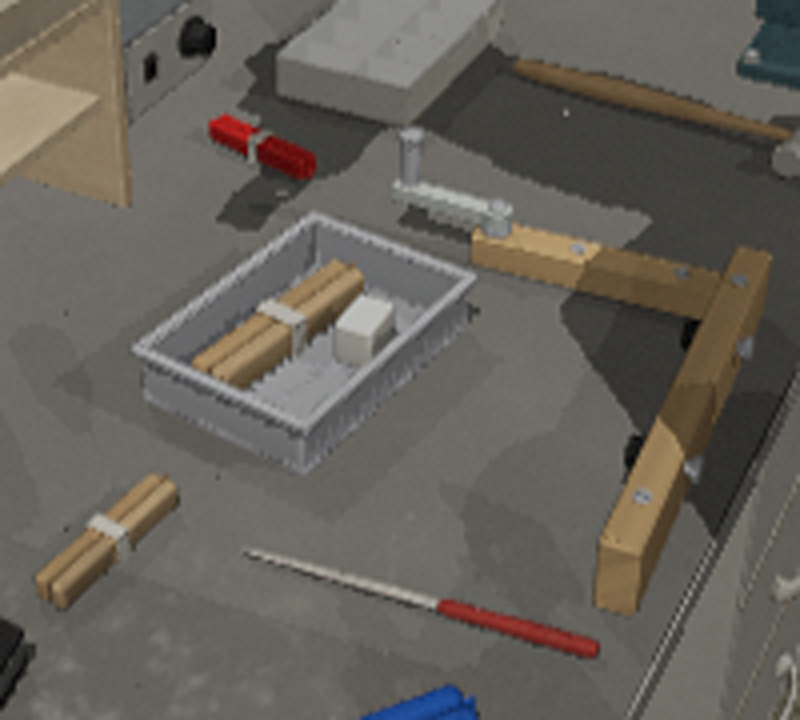

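View pics/wrist_bc.png

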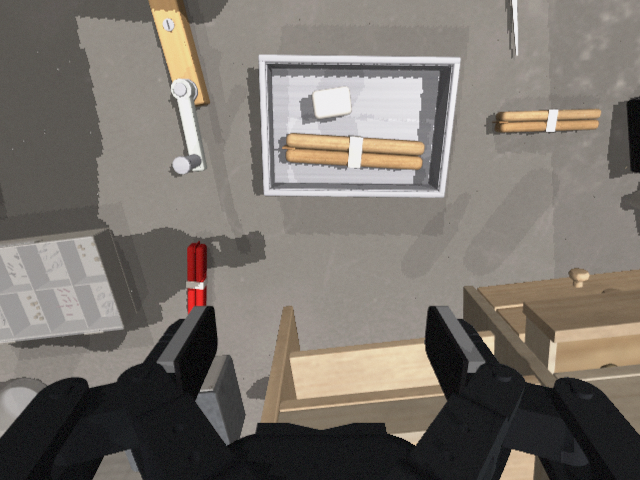

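The top view shows the dock corner at full px (356,319) and the pivot at (349,255). The scene view shows the fence ends at (379,324) and (414,252). The wrist view shows the tray rim corners at (260,56), (461,57), (445,196) and (265,196), with a shelf panel foot near (285,310).

Run:
```python
from h import *
t=r.camera_info('top');s=r.camera_info('scene');wc=r.camera_info('wrist')
S4=lambda q:np.array(q)/4+[230,190]
wq=[(445,196),(265,196),(260,56),(461,57)]
sq=S4([(133,350),(316,214),(475,277),(303,433)])
tq=T([(266,156),(437,182),(417,304),(243,275)])
for o in([(wc,RIM,wq)],[(s,RIM,sq)],[(t,RIM,tq),(s,RIM,sq),(wc,RIM,wq)]):
    a=fit(o,[.5,0,0]);print(a)
tp=a[0]
D=[[.078,-.1255,.042],[-.067,.1375,.044],[-.089,.1375,.044],[-.067,-.1375,.044],[-.089,-.1375,.044]]
dt=T([(492,288),(218,452),(218,474),(513,443),(513,464)])
Ds=D[1:]+[[-.067,.1375,0]]
ds=S4([(597,538),(641,552),(737,248),(771,256),(600,605)])
for o in([(t,D,dt)],[(s,Ds,ds)],[(t,D,dt),(s,Ds,ds)]):a=fit(o,[.4,0,0]);print(a)
dp=a[0]
c,q=np.cos(dp[2]),np.sin(dp[2]);d=tp[:2]-dp[:2]
print('tray in dock',c*d[0]+q*d[1],-q*d[0]+c*d[1],tp[2]-dp[2])
# catch angle check
for nm,C,p in(('top',t,T((497,216))),('wrist',wc,(182,165)),('scene',s,S4((410,133)))):
    L=[[.078+.06*np.cos(-.35),-.1255+.06*np.sin(-.35),.075]];print(nm,proj(C,w(dp,L))-p)
def ground(C,p,z=0):
    k=C['R'].T@np.linalg.solve(C['intrinsics'],[*p,1]);o=-C['R'].T@C['t'];return o+k*(z-o[2])/k[2]
print('shelf foot',ground(s,S4((130,205))),ground(wc,(270,395)),'far pts',w(tp,[[.06,0,.035],[.085,0,0]]))
```

```text
(array([ 0.55138926,  0.01294369, -0.1293894 ]), array([ 0.9,  2. , -0.7,  1. , -2. , -0.7,  1.3, -0.6]))
(array([ 0.54602205,  0.0121973 , -0.1466858 ]), array([-0.9, -0.1, -0.5, -0.2,  1.2,  0.4,  0.3, -0.3]))
(array([ 0.55007054,  0.01240442, -0.12818387]), array([-1.4, -1.6, -0. , -1.3,  0.4, -1.2, -0.9, -0.7, -2.3, -0.1, -2.7,
       -0.5, -0.8, -0.5, -0.5, -0.8,  0.4,  0.6, -1.4, -0.2, -3. , -2.2,
        0.6, -2.3]))
(array([ 0.40826843, -0.01435326,  0.0599335 ]), array([ 0.5, -0.2, -0.8, -0.2, -0.7,  0.5,  0.2, -0.6,  0.6,  0.5]))
(array([ 0.40932799, -0.01658319,  0.05775713]), array([ 0.2,  0.4,  0.5,  0.2, -0.2, -1. ,  0.6, -0.9, -2.3,  0.3]))
(array([ 0.40879468, -0.01522991,  0.05842768]), array([ 0.9, -0.4, -0.5, -0.5, -0.4,  0.3,  0.5, -0.7,  0.9,  0.4,  0.3,
        0.9,  0.5,  0.7, -0.1, -0.7,  0.6, -0.6, -2.2,  0.9]))
tray in dock 0.14264847466631875 0.01933745847916418 -0.18661154635800484
top [[6.95360097 1.73607377]]
wrist [[-25.49080971  -5.5976163 ]]
scene [[ 4.24151836 -2.21842979]]
shelf foot [ 0.73383961 -0.08560415  0.        ] [ 0.85903817 -0.12276736  0.        ] far pts [[0.60957828 0.00473444 0.035     ]
 [0.63437318 0.00153861 0.        ]]
```

>>> jog_arm(
  rows=[
    [1,-19.5,26,0,0],
    [1,0,0,35,0],
    [1,0,0,35,0],
    [1,0,0,35,0],
    [1,0,0,35,0],
  ],
)

```text
time_s: 5.52
position: [0.6365, -0.0028, 0.115]
tool_rot: [-180.0, 0.0, 172.9]
wrist_force: [1.2, -0.3, -0.2]
grip_width: 0.0854
grip_force: 0.0
```

>>> jog_arm(
  rows=[
    [1,0,0,25,0],
    [1,0,0,20,0],
    [1,0,0,20,0],
    [1,0,0,0,0],
    [1,0,0,0,0],
  ],
)

```text
time_s: 5.93
position: [0.6362, -0.0028, 0.051]
tool_rot: [180.0, -0.1, 172.9]
wrist_force: [0.3, -0.3, 1.3]
grip_width: 0.0857
grip_force: 0.0
```

Run:
```python
from rig import r
import cv2
print(r.state()['position'],r.state()['tool_rot'],r.state()['wrist_force'])
im=r.snapshot("scene");cv2.imwrite("pics/scene_c.png",cv2.resize(im[170:320,220:420,::-1],None,fx=4,fy=4,interpolation=2))
im=r.snapshot("wrist");cv2.imwrite("pics/wrist_c.png",im[:,:,::-1])
```

```text
[ 0.63619563 -0.00282411  0.05102212] [ 1.79999980e+02 -9.25793705e-02  1.72896259e+02] [ 0.27689418 -0.27955544  1.29856789]
```

View pics/scene_c.png

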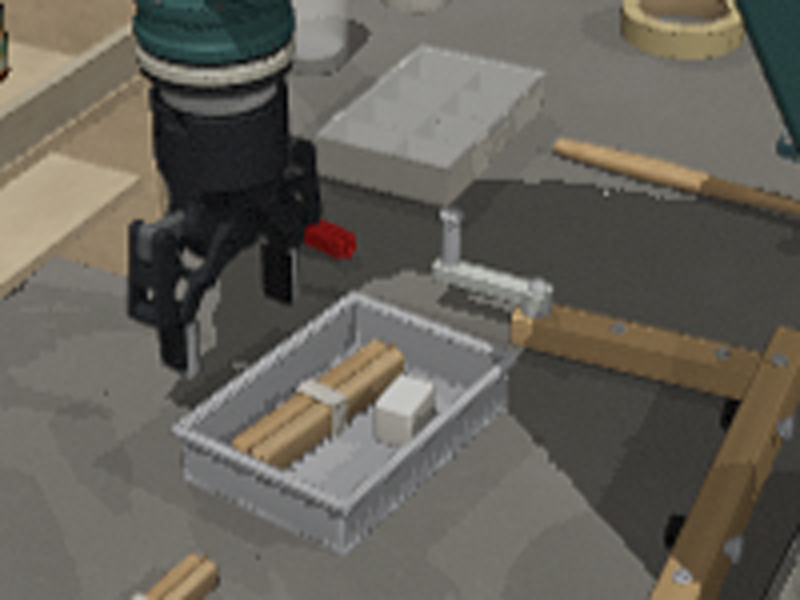

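The gripper is clear behind the lip with its fingers straddling the lip's middle. Next I descend and make contact.

>>> jog_arm(
  rows=[
    [1,0,0,12,0],
    [1,0,0,12,0],
    [1,6,0,0,0],
    [1,4,0,0,0],
    [1,0,0,0,0],
  ],
)

```text
time_s: 6.45
position: [0.6262, -0.0015, 0.0286]
tool_rot: [-180.0, 0.0, 172.9]
wrist_force: [0.5, 0.1, 0.2]
grip_width: 0.0852
grip_force: 0.0
```

>>> jog_arm(
  rows=[
    [1,1.5,0,0,0],
    [1,1.5,0,0,0],
    [1,1.5,0,0,0],
    [1,0,0,0,0],
  ],
)

```text
time_s: 6.78
position: [0.6221, -0.001, 0.0276]
tool_rot: [180.0, 0.0, 172.9]
wrist_force: [-0.4, 0.3, -0.7]
grip_width: 0.0851
grip_force: 0.0
```

>>> jog_arm(
  rows=[
    [1,1.5,0,0,0],
    [1,1.5,0,0,0],
    [1,1.5,0,0,0],
    [1,0,0,0,0],
  ],
)

```text
time_s: 7.12
position: [0.618, -0.0004, 0.0274]
tool_rot: [180.0, 0.0, 172.9]
wrist_force: [2.7, 0.0, -0.1]
grip_width: 0.0855
grip_force: 1.2
```

>>> jog_arm(
  rows=[
    [1,1.5,0,0,0],
    [1,1.5,0,0,0],
    [1,1.5,0,0,0],
  ],
)

```text
time_s: 7.37
position: [0.6136, -0.0, 0.0274]
tool_rot: [-180.0, 0.0, 172.9]
wrist_force: [4.1, 0.8, 0.1]
grip_width: 0.0853
grip_force: 2.3
```

>>> jog_arm(
  rows=[
    [1,3,-0.5,0,-0.01],
    [1,3,-0.5,0,-0.01],
    [1,3,-0.5,0,-0.01],
    [1,3,-0.5,0,-0.01],
    [1,3,-0.5,0,-0.01],
  ],
)

```text
time_s: 7.78
position: [0.5979, -0.0008, 0.0274]
tool_rot: [180.0, 0.0, 175.8]
wrist_force: [5.2, 2.6, -0.4]
grip_width: 0.0856
grip_force: 2.3
```

>>> jog_arm(
  rows=[
    [1,3,-0.5,0,-0.01],
    [1,3,-0.5,0,-0.01],
    [1,3,-0.5,0,-0.01],
    [1,3,-0.5,0,-0.01],
    [1,3,-0.5,0,-0.01],
  ],
)

```text
time_s: 8.2
position: [0.5828, -0.0025, 0.0274]
tool_rot: [180.0, 0.0, 178.7]
wrist_force: [3.7, 2.3, 0.4]
grip_width: 0.0856
grip_force: 2.3
```

```bash
cat > look.py <<'E'
from h import *
import sys
s=r.state();print(s['position'],s['tool_rot'],s['wrist_force'])
im=r.snapshot("scene");c=r.camera_info("scene")
m=r.trace("scene","tray")
for d in m[:1]:
    h=cv2.convexHull(np.argwhere(d['pixels'])[:,::-1].astype(np.int32))[:,0].astype(float)
    B=[[x,y,z] for x in(.06,-.06) for y in(.085,-.085) for z in(.032,.038)]+[[x,y,0] for x in(.056,-.056) for y in(.081,-.081)]
    def f(p):
        H=cv2.convexHull(proj(c,w(p,B)).astype(np.float32))
        return [cv2.pointPolygonTest(H,(float(a),float(b)),True) for a,b in h+0.0]
    x0=s['position'];p=least_squares(f,[x0[0]-.07,x0[1],np.radians(s['tool_rot'][2])-np.pi if s['tool_rot'][2]>0 else np.radians(s['tool_rot'][2])+np.pi],diff_step=1e-3,loss='soft_l1');print(d['score'],p.x,np.abs(p.fun).mean())
    D=[.4088,-.0152,.0584];C,S=np.cos(D[2]),np.sin(D[2]);e=p.x[:2]-D[:2];print('in dock',C*e[0]+S*e[1],-S*e[0]+C*e[1],p.x[2]-D[2])
k=int(sys.argv[1]);cv2.imwrite(f"pics/l{k}.png",cv2.resize(im[190:340,240:440,::-1],None,fx=4,fy=4,interpolation=2))
E
python3 look.py 1
```

```text
[ 0.58280179 -0.00253397  0.02736552] [1.79994296e+02 1.10761120e-02 1.78693232e+02] [3.68755563 2.31413457 0.36976409]
0.69 [ 5.11390212e-01 -2.59439715e-04  5.76032394e-07] 0.6183244548030262
in dock 0.10328734973221236 0.008927226309147293 -0.058399423967605814
```

View pics/l1.png

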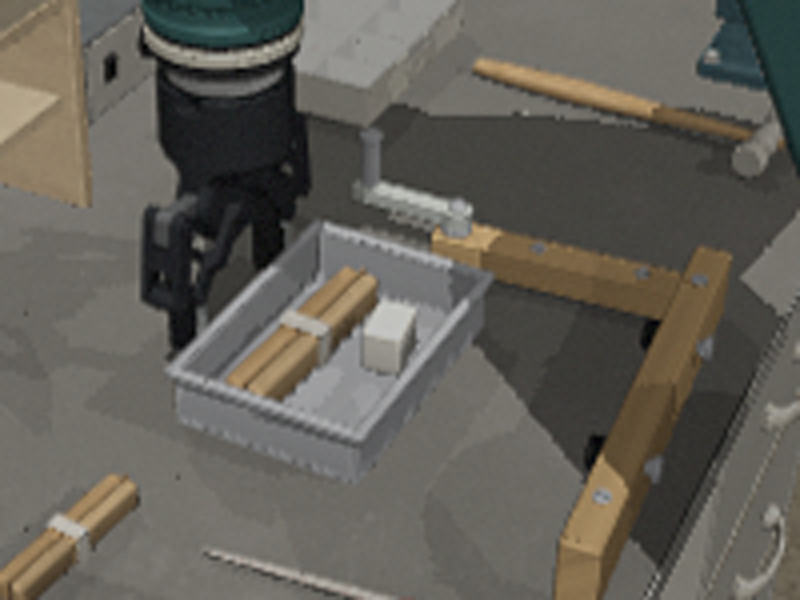

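>>> jog_arm(
  rows=[
    [1,3.5,-0.4,0,-0.01],
    [1,3.5,-0.4,0,-0.01],
    [1,3.5,-0.4,0,-0.01],
    [1,3.5,-0.4,0,-0.01],
    [1,3.5,-0.4,0,-0.01],
  ],
)

```text
time_s: 8.72
position: [0.5652, -0.0045, 0.0272]
tool_rot: [180.0, -0.0, -178.4]
wrist_force: [4.4, 0.6, -1.0]
grip_width: 0.0858
grip_force: 2.2
```

>>> jog_arm(
  rows=[
    [1,3.5,-0.4,0,-0.01],
    [1,3.5,-0.4,0,-0.01],
    [1,3.5,-0.3,0,-0.01],
    [1,3.5,-0.2,0,0],
    [1,3.5,-0.2,0,0],
  ],
)

```text
time_s: 9.13
position: [0.5478, -0.0069, 0.0273]
tool_rot: [-180.0, -0.0, -176.8]
wrist_force: [5.0, 0.1, -1.9]
grip_width: 0.0851
grip_force: 2.2
```

>>> jog_arm(
  rows=[
    [1,3.5,-0.2,0,0],
    [1,3.5,-0.2,0,0],
    [1,3.5,-0.2,0,0],
    [1,3.5,-0.2,0,0],
    [1,3.5,-0.2,0,0],
  ],
)

```text
time_s: 9.55
position: [0.5304, -0.0088, 0.0273]
tool_rot: [-180.0, 0.0, -176.8]
wrist_force: [4.0, 0.5, -1.2]
grip_width: 0.0852
grip_force: 2.2
```

>>> jog_arm(
  rows=[
    [1,3.5,-0.2,0,0],
    [1,3.5,-0.2,0,0],
    [1,3.5,-0.2,0,0],
    [1,3.5,-0.2,0,0],
    [1,3.5,-0.2,0,0],
  ],
)

```text
time_s: 9.97
position: [0.5129, -0.0107, 0.0273]
tool_rot: [180.0, 0.0, -176.8]
wrist_force: [5.3, 0.9, -1.7]
grip_width: 0.0853
grip_force: 2.2
```

```bash
sed -i 's/diff_step=1e-3/x_scale=[.01,.01,.05],diff_step=1e-2/' look.py; python3 look.py 2
```

```text
[ 0.51294806 -0.01072323  0.02729198] [ 1.79998456e+02  4.26502993e-04 -1.76777431e+02] [ 5.29475191  0.93210484 -1.73282447]
0.92 [ 0.44034638 -0.01357462  0.05300415] 0.4794908298920187
in dock 0.03158747077928945 -0.00021865656642798483 -0.005395851846889656
```

View pics/l2.png

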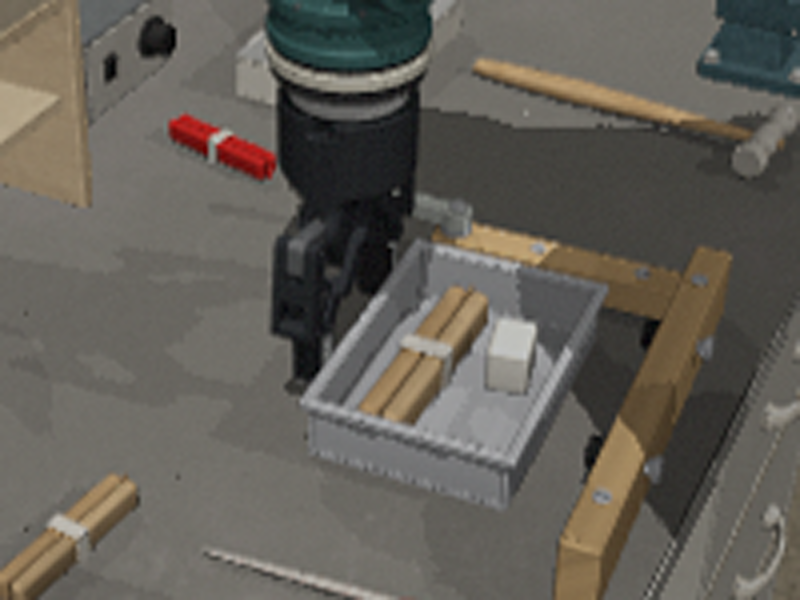

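>>> jog_arm(
  rows=[
    [1,3,0,0,0],
    [1,3,0,0,0],
    [1,3,0,0,0],
    [1,3,0,0,0],
    [1,3,0,0,0],
  ],
)

```text
time_s: 10.48
position: [0.498, -0.0116, 0.0273]
tool_rot: [-180.0, -0.0, -176.8]
wrist_force: [3.4, 0.3, -1.7]
grip_width: 0.0851
grip_force: 2.0
```

>>> jog_arm(
  rows=[
    [1,0.8,0,0,0],
    [1,0.8,0,0,0],
    [1,0.8,0,0,0],
  ],
)

```text
time_s: 10.73
position: [0.4959, -0.0117, 0.0273]
tool_rot: [180.0, 0.0, -176.8]
wrist_force: [4.4, 0.6, -2.6]
grip_width: 0.0855
grip_force: 2.0
```

>>> jog_arm(
  rows=[
    [1,0.6,0,0,0],
    [1,0.6,0,0,0],
    [1,0.6,0,0,0],
  ],
)

```text
time_s: 10.98
position: [0.4942, -0.0118, 0.0273]
tool_rot: [180.0, 0.0, -176.8]
wrist_force: [4.6, 0.4, -1.2]
grip_width: 0.0852
grip_force: 2.0
```

>>> jog_arm(
  rows=[
    [1,0.5,0,0,0],
    [1,0.5,0,0,0],
  ],
)

```text
time_s: 11.15
position: [0.4931, -0.0119, 0.0273]
tool_rot: [-180.0, -0.0, -176.8]
wrist_force: [3.4, 0.1, -1.7]
grip_width: 0.0856
grip_force: 2.0
```

>>> jog_arm(
  rows=[
    [1,0.4,0,0,0],
    [1,0.4,0,0,0],
  ],
)

```text
time_s: 11.32
position: [0.4923, -0.0119, 0.0273]
tool_rot: [-180.0, -0.0, -176.8]
wrist_force: [4.0, -0.0, -1.4]
grip_width: 0.0856
grip_force: 2.0
```

>>> jog_arm(
  rows=[
    [1,0.4,0,0,0],
    [1,0.4,0,0,0],
  ],
)

```text
time_s: 11.48
position: [0.4915, -0.0119, 0.0273]
tool_rot: [180.0, -0.0, -176.8]
wrist_force: [5.0, 0.3, -2.6]
grip_width: 0.0857
grip_force: 2.0
```

>>> jog_arm(
  rows=[
    [1,0.4,0,0,0],
    [1,0.4,0,0,0],
  ],
)

```text
time_s: 11.65
position: [0.4907, -0.012, 0.0273]
tool_rot: [180.0, -0.0, -176.8]
wrist_force: [4.4, 0.6, -2.1]
grip_width: 0.0855
grip_force: 2.0
```

>>> jog_arm(
  rows=[
    [1,0.4,0,0,0],
    [1,0.4,0,0,0],
  ],
)

```text
time_s: 11.82
position: [0.4899, -0.012, 0.0273]
tool_rot: [180.0, 0.0, -176.8]
wrist_force: [3.6, 0.2, -1.7]
grip_width: 0.0853
grip_force: 2.0
```

>>> jog_arm(
  rows=[
    [1,0.4,0,0,0],
    [1,0.4,0,0,0],
  ],
)

```text
time_s: 11.98
position: [0.489, -0.0121, 0.0273]
tool_rot: [-180.0, -0.0, -176.8]
wrist_force: [4.0, 0.7, -2.1]
grip_width: 0.0854
grip_force: 2.0
```

>>> jog_arm(
  rows=[
    [1,0.4,0,0,0],
    [1,0.4,0,0,0],
  ],
)

```text
time_s: 12.15
position: [0.4883, -0.0121, 0.0273]
tool_rot: [180.0, -0.0, -176.8]
wrist_force: [4.4, 0.5, -1.9]
grip_width: 0.0857
grip_force: 2.0
```

>>> jog_arm(
  rows=[
    [1,0.4,0,0,0],
    [1,0.4,0,0,0],
  ],
)

```text
time_s: 12.32
position: [0.4875, -0.0121, 0.0273]
tool_rot: [180.0, -0.0, -176.8]
wrist_force: [4.9, -0.6, -1.1]
grip_width: 0.0856
grip_force: 2.0
```

>>> jog_arm(
  rows=[
    [1,0.4,0,0,0],
    [1,0.4,0,0,0],
  ],
)

```text
time_s: 12.48
position: [0.4867, -0.0122, 0.0273]
tool_rot: [180.0, 0.0, -176.8]
wrist_force: [4.1, 0.1, -2.1]
grip_width: 0.0856
grip_force: 2.0
```

>>> jog_arm(
  rows=[
    [1,0.4,0,0,0],
    [1,0.4,0,0,0],
  ],
)

```text
time_s: 12.65
position: [0.4859, -0.0122, 0.0273]
tool_rot: [-180.0, 0.0, -176.8]
wrist_force: [4.2, -1.0, -2.2]
grip_width: 0.0856
grip_force: 2.0
```

>>> jog_arm(
  rows=[
    [1,0.4,0,0,0],
    [1,0.4,0,0,0],
  ],
)

```text
time_s: 12.82
position: [0.4851, -0.0123, 0.0273]
tool_rot: [-180.0, 0.0, -176.8]
wrist_force: [3.5, -0.1, -2.2]
grip_width: 0.0851
grip_force: 2.0
```

>>> jog_arm(
  rows=[
    [1,0.4,0,0,0],
    [1,0.4,0,0,0],
  ],
)

```text
time_s: 12.98
position: [0.4843, -0.0123, 0.0273]
tool_rot: [180.0, 0.0, -176.8]
wrist_force: [3.5, 0.4, -1.9]
grip_width: 0.0858
grip_force: 2.0
```

>>> jog_arm(
  rows=[
    [1,0.4,0,0,0],
    [1,0.4,0,0,0],
  ],
)

```text
time_s: 13.15
position: [0.4841, -0.0123, 0.0274]
tool_rot: [180.0, 0.1, -176.8]
wrist_force: [7.7, 2.4, -3.8]
grip_width: 0.0854
grip_force: 4.2
```

>>> jog_arm(
  rows=[
    [1,0.4,0,0,0],
    [1,0.4,0,0,0],
  ],
)

```text
time_s: 13.32
position: [0.484, -0.0123, 0.0276]
tool_rot: [180.0, 0.1, -176.8]
wrist_force: [10.7, 4.0, -2.9]
grip_width: 0.0853
grip_force: 5.8
```

```bash
python3 look.py 3
```

```text
[ 0.48403274 -0.01230775  0.02757965] [ 1.79976744e+02  1.47161051e-01 -1.76762034e+02] [10.72807939  4.03117904 -2.93458285]
0.79 [ 0.41187584 -0.01485487  0.06432517] 0.248645467910283
in dock 0.0030907447869779796 0.0001650161267436592 0.005925168605092658
```

>>> jog_arm(
  rows=[
    [1,0.2,0,0,0],
    [1,0,0,0,0],
    [1,0,0,0,0],
    [1,0,0,0,0],
    [1,0,0,0,0],
  ],
)

```text
time_s: 13.83
position: [0.484, -0.0123, 0.0276]
tool_rot: [180.0, 0.2, -176.8]
wrist_force: [10.7, 3.0, -3.3]
grip_width: 0.0854
grip_force: 5.5
```

>>> jog_arm(
  rows=[
    [1,0,0,0,0],
    [1,0,0,0,0],
    [1,0,0,0,0],
    [1,0,0,0,0],
    [1,0,0,0,0],
  ],
)

```text
time_s: 14.25
position: [0.4841, -0.0123, 0.0276]
tool_rot: [180.0, 0.2, -176.8]
wrist_force: [11.2, 2.5, -4.1]
grip_width: 0.0854
grip_force: 5.5
```

>>> jog_arm(
  rows=[
    [1,0.2,0,0,0],
    [1,0,0,0,0],
    [1,0,0,0,0],
    [1,0,0,0,0],
    [1,0,0,0,0],
  ],
)

```text
time_s: 14.67
position: [0.484, -0.0123, 0.0277]
tool_rot: [180.0, 0.2, -176.8]
wrist_force: [11.3, 4.5, -4.1]
grip_width: 0.0858
grip_force: 5.9
```

>>> jog_arm(
  rows=[
    [1,-2,0,0,0],
    [1,-5,0,0,0],
    [1,-8,0,0,0],
    [1,-8,0,0,0],
    [1,-8,0,0,0],
  ],
)

```text
time_s: 15.08
position: [0.5141, -0.0107, 0.0272]
tool_rot: [-180.0, -0.0, -176.8]
wrist_force: [-0.0, 0.3, -0.2]
grip_width: 0.0854
grip_force: 0.0
```

>>> jog_arm(
  rows=[
    [1,0,0,-25,0],
    [1,0,0,-30,0],
    [1,0,0,-30,0],
    [1,0,0,-30,0],
    [0,0,0,-30,0],
  ],
)

```text
time_s: 15.5
position: [0.5135, -0.0106, 0.1738]
tool_rot: [-180.0, -0.0, -176.8]
wrist_force: [1.3, -0.4, -0.4]
grip_width: 0.0757
grip_force: 0.0
```

>>> jog_arm(
  rows=[
    [0,0,0,0,0.125],
    [0,0,0,0,0.125],
    [0,0,0,0,0.125],
    [0,0,0,0,0.125],
    [0,0,0,0,0.125],
  ],
)

```text
time_s: 15.92
position: [0.5138, -0.0107, 0.1723]
tool_rot: [-180.0, -0.0, 147.1]
wrist_force: [0.2, -0.7, -0.2]
grip_width: 0.0121
grip_force: 0.0
```

>>> jog_arm(
  rows=[
    [0,0,0,0,0.125],
    [0,0,0,0,0.125],
    [0,0,0,0,0.125],
    [0,0,0,0,0.125],
    [0,0,0,0,0.125],
  ],
)

```text
time_s: 16.33
position: [0.5138, -0.0107, 0.1723]
tool_rot: [-180.0, -0.0, 111.2]
wrist_force: [0.2, -0.2, -0.1]
grip_width: -0.0001
grip_force: 0.0
```

>>> jog_arm(
  rows=[
    [0,0,0,0,0.125],
    [0,0,0,0,0.125],
    [0,0,0,0,0.1],
    [0,0,0,0,0],
  ],
)

```text
time_s: 16.67
position: [0.5137, -0.0107, 0.1722]
tool_rot: [-180.0, -0.0, 91.3]
wrist_force: [-0.2, 0.5, -0.2]
grip_width: 0.0002
grip_force: 0.0
```

```bash
sed -i 's#^k=int.*#k=sys.argv[1];cv2.imwrite(f"pics/l{k}.png",im[:,:,::-1])#' look.py; python3 look.py 4
python3 - <<'E'
from h import *
im=r.snapshot("wrist");cv2.imwrite("pics/w4.png",im[:,:,::-1]);np.save("w4.npy",r.camera_info("wrist"),allow_pickle=True)
print([(d['rect'],d['score']) for d in r.spot_in("wrist","catch_pin")])
a=cv2.imread("pics/l4.png")[190:340,270:430];a=cv2.resize(a,None,fx=2.5,fy=2.5,interpolation=2)
b=cv2.resize(im[:,:,::-1],(400,300));cv2.imwrite("pics/c4.png",np.vstack([np.hstack([cv2.resize(a,(400,300))]),b]))
E
```

```text
[ 0.51371706 -0.01066065  0.17224362] [-1.79983919e+02 -4.27672063e-04  9.12778296e+01] [-0.20927851  0.53033348 -0.16507317]
0.58 [ 0.38641007 -0.00360154 -1.52971979] 4.856837279993222
in dock -0.021674792158953533 0.012885511885980439 -1.5881197883488638
[]
```

View pics/c4.png

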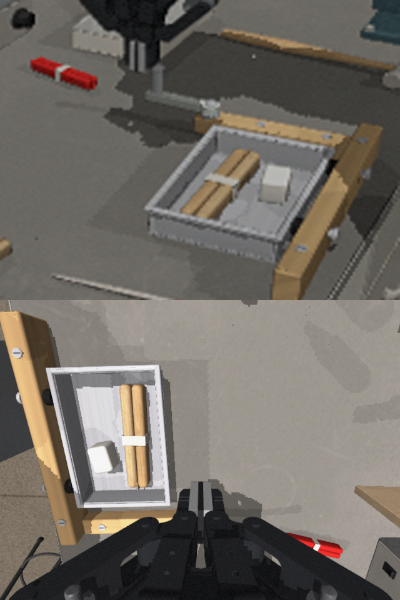

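Run:
```python
from h import *
t=r.camera_info('top');s=r.camera_info('scene')
wc=dict(intrinsics=np.array([[364.5646,0,320.6715],[0,364.5646,236.1705],[0,0,1]]),R=np.array([[.12385,.9923005,-.0009336],[.941569,-.117221,.315764],[.3132235,-.0399864,-.9488372]]),t=np.array([-.04852777,-.62275864,.1861768]))
dp=[.4088,-.0152,.0584]
print('pivot res wrist',proj(wc,w(dp,[[.078,-.1255,.045]]))-(181,89))
obs=[(t,T((497,216))),(wc,np.array((182,163.))),(s,np.array((410,133))/4+[230,190])]
P=lambda a:[[.078+.06*np.cos(a-.35),-.1255+.06*np.sin(a-.35),.075]]
for o in(obs[:1],obs[1:2],obs[2:],obs):
    f=lambda a:np.concatenate([(proj(c,w(dp,P(a[0])))-q).ravel() for c,q in o])
    z=least_squares(f,[.2]);print(z.x,np.round(z.fun,1))
g=lambda p:np.concatenate([(proj(c,[[p[0],p[1],.075]])-q).ravel() for c,q in obs])
z=least_squares(g,[.55,-.13]);print('pin xy',z.x,np.round(z.fun,1),'pivot',w(dp,[[.078,-.1255,0]]))
```

```text
pivot res wrist [[-7.13629654 -5.89463344]]
[0.30138214] [-0.   0.6]
[0.33522766] [-0.6 -3.6]
[0.27709141] [0.5 0.5]
[0.3301267] [-0.7  0.6 -1.  -3.5 -0.   1.1]
pin xy [ 0.55657077 -0.13384798] [-0.6 -0.4 -0.5 -0.2 -1.   0.8] pivot [[ 0.49399206 -0.13593344  0.        ]]
```

>>> jog_arm(
  rows=[
    [0,-27,6.6,0,0],
    [0,-27,6.6,0,0],
    [0,-27,6.6,0,0],
    [0,-27,6.6,0,0],
    [0,-27,6.6,0,0],
  ],
)

```text
time_s: 17.28
position: [0.5502, -0.1461, 0.1723]
tool_rot: [180.0, 0.0, 91.7]
wrist_force: [0.8, 0.2, 0.0]
grip_width: 0.0001
grip_force: 0.0
```

>>> jog_arm(
  rows=[
    [0,-27,6.6,0,0],
    [0,0,0,0,0],
    [0,0,0,0,0],
  ],
)

```text
time_s: 17.53
position: [0.5574, -0.1726, 0.1719]
tool_rot: [-180.0, -0.0, 91.5]
wrist_force: [-0.5, 0.2, -0.2]
grip_width: -0.0002
grip_force: 0.0
```

>>> jog_arm(
  rows=[
    [0,0,0,25,0],
    [0,0,0,25,0],
    [0,0,0,25,0],
    [0,0,0,22,0],
    [0,0,0,0,0],
  ],
)

```text
time_s: 17.95
position: [0.5551, -0.1696, 0.0718]
tool_rot: [-179.7, -0.2, 91.7]
wrist_force: [-0.7, 0.1, 0.4]
grip_width: 0.0002
grip_force: 0.0
```

Run:
```python
from h import *
s=r.state();print(s['position'],s['tool_rot'],s['wrist_force'])
im=r.snapshot("scene");np.save("s5.npy",im);wi=r.snapshot("wrist");np.save("w5.npy",wi)
a=cv2.resize(im[190:280,290:410,::-1],None,fx=5,fy=5,interpolation=2)[:,:600]
cv2.imwrite("pics/c5.png",a)
```

```text
[ 0.55510329 -0.16963343  0.07183885] [-1.79704947e+02 -1.57352459e-01  9.16655250e+01] [-0.66711906  0.07800991  0.35302534]
```

View pics/c5.png

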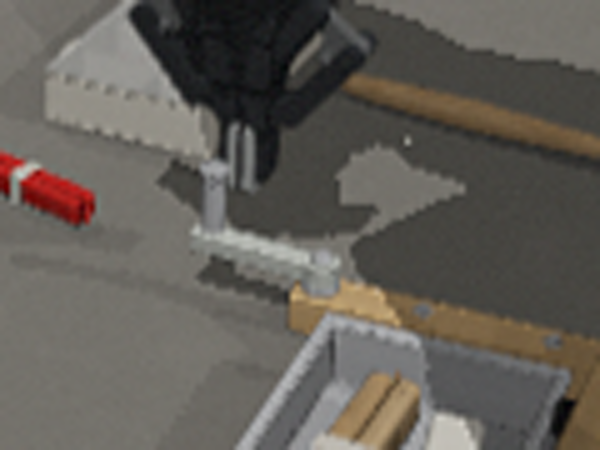

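>>> jog_arm(
  rows=[
    [0,5,0.5,0,0],
    [0,4,0,0,0],
    [0,3,0,0,0],
    [0,2,0,0,0],
  ],
)

```text
time_s: 18.38
position: [0.5577, -0.1571, 0.0762]
tool_rot: [179.9, 0.0, 91.6]
wrist_force: [-0.3, 0.2, 0.2]
grip_width: -0.0003
grip_force: 0.0
```

>>> jog_arm(
  rows=[
    [0,1.5,0,0,0],
    [0,1.5,0,0,0],
    [0,1.5,0,0,0],
  ],
)

```text
time_s: 18.63
position: [0.5573, -0.1529, 0.0754]
tool_rot: [180.0, 0.0, 91.5]
wrist_force: [-1.0, 0.8, 0.2]
grip_width: -0.0003
grip_force: 0.0
```

>>> jog_arm(
  rows=[
    [0,1.5,0,0,0],
    [0,1.5,0,0,0],
    [0,1.5,0,0,0],
  ],
)

```text
time_s: 18.88
position: [0.5573, -0.1486, 0.0753]
tool_rot: [180.0, 0.0, 91.5]
wrist_force: [1.3, -0.9, 0.7]
grip_width: -0.0
grip_force: 0.6
```

>>> jog_arm(
  rows=[
    [0,1.5,0,0,0],
    [0,1.5,0,0,0],
    [0,1.5,0,0,0],
  ],
)

```text
time_s: 19.13
position: [0.557, -0.144, 0.0753]
tool_rot: [180.0, 0.0, 91.5]
wrist_force: [0.7, -0.1, -0.3]
grip_width: 0.0004
grip_force: 0.6
```

>>> jog_arm(
  rows=[
    [0,4.8,1,0,-0.11],
    [0,4.8,1,0,-0.11],
    [0,4.8,1,0,-0.1],
    [0,4.8,1.1,0,-0.08],
    [0,4.8,1.1,0,-0.08],
  ],
)

```text
time_s: 19.55
position: [0.5566, -0.1194, 0.0753]
tool_rot: [180.0, 0.0, 119.3]
wrist_force: [1.9, -1.1, 0.3]
grip_width: 0.0001
grip_force: 0.7
```

>>> jog_arm(
  rows=[
    [0,4.8,1,0,-0.08],
    [0,4.8,1,0,-0.08],
    [0,4.8,1,0,-0.08],
    [0,4.8,1,0,-0.08],
    [0,4.8,1,0,-0.08],
  ],
)

```text
time_s: 19.97
position: [0.5456, -0.0976, 0.0753]
tool_rot: [180.0, 0.0, 142.2]
wrist_force: [2.3, -0.2, 0.9]
grip_width: -0.0002
grip_force: 0.7
```

>>> jog_arm(
  rows=[
    [0,4.8,1,0,-0.08],
    [0,4.8,1,0,-0.08],
    [0,4.8,1,0,-0.08],
  ],
)

```text
time_s: 20.22
position: [0.5352, -0.0871, 0.0753]
tool_rot: [180.0, 0.0, 156.0]
wrist_force: [1.7, -0.2, -0.5]
grip_width: 0.0001
grip_force: 0.7
```

>>> jog_arm(
  rows=[
    [0,4.8,1.1,0,-0.08],
    [0,4.8,1.1,0,-0.08],
    [0,4.8,1.1,0,-0.08],
    [0,3,0.7,0,-0.05],
    [0,1,0.3,0,-0.02],
  ],
)

```text
time_s: 20.63
position: [0.5186, -0.0775, 0.0753]
tool_rot: [180.0, -0.0, 173.6]
wrist_force: [1.2, -0.3, 0.4]
grip_width: -0.0002
grip_force: 0.5
```

>>> jog_arm(
  rows=[
    [0,1,0.2,0,-0.016],
    [0,1,0.2,0,-0.016],
  ],
)

```text
time_s: 20.8
position: [0.5172, -0.0772, 0.0753]
tool_rot: [180.0, 0.0, 175.3]
wrist_force: [1.1, -0.3, -0.4]
grip_width: 0.0003
grip_force: 0.6
```

>>> jog_arm(
  rows=[
    [0,1,0.2,0,-0.016],
    [0,1,0.2,0,-0.016],
    [0,1,0.2,0,-0.016],
  ],
)

```text
time_s: 21.05
position: [0.5141, -0.0765, 0.0752]
tool_rot: [180.0, -0.0, 178.1]
wrist_force: [0.6, 1.0, 0.4]
grip_width: -0.0003
grip_force: 0.6
```

>>> jog_arm(
  rows=[
    [0,0.8,0.2,0,-0.013],
    [0,0.8,0.2,0,-0.013],
  ],
)

```text
time_s: 21.22
position: [0.5125, -0.076, 0.0753]
tool_rot: [180.0, -0.0, 179.6]
wrist_force: [1.2, 0.8, 1.1]
grip_width: 0.0002
grip_force: 0.6
```

>>> jog_arm(
  rows=[
    [0,0.6,0.1,0,-0.01],
    [0,0.6,0.1,0,-0.01],
  ],
)

```text
time_s: 21.38
position: [0.5117, -0.0759, 0.0754]
tool_rot: [180.0, 0.0, -179.2]
wrist_force: [6.2, 1.3, -1.9]
grip_width: -0.0001
grip_force: 2.7
```

>>> jog_arm(
  rows=[
    [0,0.3,0,0,0],
    [0,0.3,0,0,0],
  ],
)

```text
time_s: 21.55
position: [0.5116, -0.0759, 0.0755]
tool_rot: [180.0, 0.1, -179.3]
wrist_force: [7.9, 1.6, -1.4]
grip_width: -0.0001
grip_force: 3.6
```

Run:
```python
from h import *
s=r.state();print(s['position'],s['wrist_force'])
# gap check: catch bar vs rim, from top camera proj of expected pin head at stop
for n in("top","scene","wrist"):
    im=r.snapshot(n);np.save(f"{n}6.npy",im);print(n,[(d['rect'],round(d['score'],2)) for d in r.spot_in(n,"catch_pin")][:2])
c=r.camera_info("scene");dp=[.4088,-.0152,.0584]
for a in(1.92,1.86,1.8):print(a,proj(c,w(dp,[[.078+.06*np.cos(a-.35),-.1255+.06*np.sin(a-.35),.075]])))
```

```text
[ 0.5115947  -0.07588863  0.07550305] [ 7.86924091  1.55470518 -1.4172946 ]
top []
scene [([340.1, 240.3, 16.7, 22.1], 0.49)]
wrist [([181.2, 242.3, 165.9, 75.0], 0.72)]
1.92 [[346.38260773 241.86253262]]
1.86 [[344.94705224 241.49942538]]
1.8 [[343.55387254 241.09284353]]
```

>>> jog_arm(
  rows=[
    [0,-2,0,0,0],
    [0,-6,0,0,0],
    [0,-8,0,0,0],
    [0,-8,0,0,0],
    [0,0,0,0,0],
  ],
)

```text
time_s: 22.27
position: [0.5365, -0.0757, 0.0752]
tool_rot: [-180.0, 0.0, -179.3]
wrist_force: [0.1, -0.1, -0.7]
grip_width: 0.0002
grip_force: 0.0
```

>>> jog_arm(
  rows=[
    [0,-5,0,-25,0],
    [0,-10,0,-30,0],
    [0,-10,0,-30,0],
    [0,-10,0,-30,0],
    [0,0,0,-20,0],
  ],
)

```text
time_s: 22.68
position: [0.5715, -0.0752, 0.2129]
tool_rot: [-180.0, 0.1, -179.3]
wrist_force: [0.4, -0.3, 0.6]
grip_width: 0.0001
grip_force: 0.0
```

>>> jog_arm(
  rows=[
    [0,-15,0,0,0],
    [0,-15,0,0,0],
    [0,-15,0,0,0],
    [0,-15,0,0,0],
    [0,0,0,0,0],
  ],
)

```text
time_s: 23.1
position: [0.6316, -0.0744, 0.2095]
tool_rot: [180.0, -0.0, -179.3]
wrist_force: [0.2, 0.3, -0.5]
grip_width: 0.0003
grip_force: 0.0
```

```bash
python3 look.py 7
python3 - <<'E'
from h import *
wi=r.snapshot("wrist")
for n in("scene","wrist"):
    c=r.camera_info(n);dp=[.4088,-.0152,.0584]
    d=r.spot_in(n,"catch_pin")[:2];print(n,[(x['rect'],round(x['score'],2)) for x in d])
    for a in(1.92,1.86,1.8):print(a,[proj(c,w(dp,[[.078+.06*np.cos(a-.35),-.1255+.06*np.sin(a-.35),z]])).round(1) for z in(.075,.038)])
cv2.imwrite("pics/w7.png",wi[:,:,::-1])
E
```

```text
[ 0.63157591 -0.07440255  0.20949046] [ 1.79995787e+02 -5.34682304e-03 -1.79279589e+02] [ 0.2245191   0.34489363 -0.46204568]
0.63 [ 0.41247524 -0.01542663  0.06334208] 0.25832256979381635
in dock 0.0036557426358028596 -0.0004407570907793444 0.004942075090597735
scene [([341.0, 242.4, 16.6, 23.3], 0.49)]
1.92 [array([[346.4, 241.9]]), array([[345.8, 255.1]])]
1.86 [array([[344.9, 241.5]]), array([[344.4, 254.7]])]
1.8 [array([[343.6, 241.1]]), array([[343.1, 254.3]])]
wrist [([231.7, 8.8, 104.5, 46.2], 0.72)]
1.92 [array([[322.7,  14.1]]), array([[322.4,  27.9]])]
1.86 [array([[322.7,  20.8]]), array([[322.5,  33.7]])]
1.8 [array([[322.5,  27.5]]), array([[322.3,  39.4]])]
```

Run:
```python
from h import *
wi=r.snapshot("wrist");c=r.camera_info("wrist")
def ground(p,z):
    k=c['R'].T@np.linalg.solve(c['intrinsics'],[*p,1]);o=-c['R'].T@c['t'];return (o+k*(z-o[2])/k[2])[:2]
for n in("catch_pin","tray"):
    d=r.trace("wrist",n)
    if not d: print('none',n);continue
    m=d[0]['pixels'];print(n,d[0]['rect'],d[0]['score'])
    cols=np.where(m.any(0))[0]
    for side,fn,z in(("far",lambda q:q.max(),.038 if n=='tray' else .026),("near",lambda q:q.min(),.038)):
        P=np.array([ground((u,fn(np.where(m[:,u])[0])),z) for u in cols])
        print(side,np.round(P[::6]*1000,1).tolist())
```

```text
catch_pin [229.9, 10.5, 108.6, 43.5] 0.82
far [[497.6, -145.0], [503.5, -141.0], [506.2, -136.7], [506.1, -132.2], [502.7, -127.5], [502.0, -123.0], [501.9, -118.6], [501.9, -114.1], [501.8, -109.7], [501.8, -105.2], [501.7, -100.7], [501.0, -96.3], [500.3, -91.8], [500.2, -87.4], [500.2, -82.9], [499.4, -78.5], [499.4, -74.0], [500.0, -69.5], [498.6, -65.1]]
near [[494.6, -142.0], [491.4, -137.5], [490.7, -133.3], [491.9, -129.1], [492.5, -124.9], [492.4, -120.7], [491.8, -116.5], [491.7, -112.2], [491.7, -108.0], [491.0, -103.8], [490.9, -99.6], [490.9, -95.4], [490.2, -91.1], [490.2, -86.9], [490.1, -82.7], [480.8, -78.6], [479.6, -74.4], [480.7, -70.3], [486.2, -66.0]]
tray [297.5, 0.0, 218.4, 15.8] 0.88
far [[477.4, -94.5], [479.8, -90.4], [482.8, -86.2], [482.7, -82.1], [479.6, -77.9], [479.0, -73.8], [480.1, -69.6], [481.9, -65.4], [481.2, -61.2], [481.2, -57.0], [481.1, -52.9], [480.5, -48.7], [480.4, -44.6], [481.0, -40.4], [480.3, -36.2], [480.3, -32.1], [480.2, -27.9], [479.6, -23.8], [478.9, -19.7], [479.5, -15.5], [479.4, -11.3], [478.1, -7.3], [478.1, -3.1], [478.0, 1.0], [478.0, 5.2], [477.9, 9.3], [477.9, 13.5], [476.6, 17.5], [476.6, 21.6], [476.5, 25.8], [476.5, 29.9], [475.8, 34.0], [475.8, 38.1], [475.7, 42.3], [475.7, 46.4], [475.6, 50.6], [474.4, 54.5]]
near [[473.8, -94.5], [473.8, -90.4], [473.7, -86.2], [473.7, -82.1], [473.6, -78.0], [473.6, -73.9], [473.5, -69.7], [473.5, -65.6], [473.4, -61.5], [473.4, -57.3], [473.3, -53.2], [473.3, -49.1], [473.2, -45.0], [473.2, -40.8], [473.1, -36.7], [473.1, -32.6], [473.0, -28.5], [473.0, -24.3], [472.9, -20.2], [472.8, -16.1], [472.8, -11.9], [472.7, -7.8], [472.7, -3.7], [472.6, 0.4], [472.6, 4.6], [472.5, 8.7], [472.5, 12.8], [472.4, 16.9], [472.4, 21.1], [472.3, 25.2], [472.3, 29.3], [472.2, 33.4], [472.2, 37.6], [472.1, 41.7], [472.1, 45.8], [472.0, 49.9], [472.0, 54.1]]
```

The catch bar measures parallel to the tray's far lip: both slope 0.058 rad and the clearance is about 10 mm. The catch is at its end stop and the robot is clear, so I'll hand in.

```bash
python3 -c "
from rig import r
print(r.close_job())"
```

```text
the job is handed in; nothing more can be done
None
```

The job is handed in, with no verdict returned: I measured the tray home in the dock (x ≈ 4 mm, y ≈ 0, square within about 0.005 rad) and the catch turned to its end stop behind the far lip, pull readings stayed near 11 N, and one picture I viewed was 800 x 720, over the 800 x 600 limit.

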